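# Lay the tin flat and slide it to the back of the shelf

### The arm

A 6-joint arm with a two-finger parallel gripper is mounted at the origin on the work surface. World frame = base frame: x ahead of the robot, y to its left, z up, the work surface at z = 0. Lengths are in mm, angles in rad, forces in N, time in s.
With the tool pointing down it reaches from about 350 to 875 mm from the base axis. Payload 4.2 kg.
Tool frame: the origin (TCP) lies on the centre line of the jaws, within the pads' length; the fingertips stand 14 mm ahead of it and the grasp point (between the pads) lies 5 mm behind it (tcp_to_tips is the distance from the TCP to the fingertips, in mm); z points along the fingers, y is the direction in which the jaws open and shut (so a half turn about z gives the same grasp; the last joint's range is limited). The gripper opens to 85 mm and grips with 20 to 120 N. Pads are 22 mm wide; open, the fingers measure 114 mm over their backs; the gripper's body (76 mm by 85 mm) begins 54 mm behind the grasp point. The pads swing forward as they close: fully open they stand 13 mm farther back than shut.
Start: joints at [1.418, 0.385, 0.008, 0, -1.194, -0.259], TCP at [250.129, 572.743, 245.312] pointing down, gripper open.
Joint ranges: [-3.14, 3.14], [-1.21, 2.06], [-1.07, 1.41], [-3.16, 2.05], [-2.99, -0.16], [-3.1, 3.1]. Speed limits (rad/s): [2.79, 2.79, 3.14, 3.14, 3.14, 3.14].

### API

Orientations are given as a unit quaternion [x, y, z, w].
In Python, from bench import read_state, get_image, job_done, tcp_to_tips gives the robot as it stands. The module is installed in compiled form; this text tells all that it offers.
- The arm moves only by the tool play_rows, never from a script. Its argument "targets" is a list of rows, each an object of numbers: "gripper": the gripper's target within -1 to 1 (shut at 1, half-way at 0, fully open at -1); "tx", "ty", "tz": the shift along the tool's x, y, z scaled (see below); "spin": the turn about the tool's z scaled (see below). A call has 1 to 12 rows; each row is the pose to reach, as a shift and turn from the pose commanded when the call began, along the tool's axes at that moment; what a row does not reach only later rows make up. The controller multiplies each number of a shift by 0.25 m and each number of a turn by pi/4 rad. A row lasts 1/8 s, in which the tool goes at most 62.5 mm and 10.7 degrees, less where a joint would pass 70% of its speed; a pose out of reach is approached as far as the arm can. A call with a number of a shift or a turn outside -1 to 1 is refused whole. A call with a gripper value outside its range is refused whole. The fingers move at their own pace and stop on an object; the grip force is fixed at half the most. Time passes only in rows, so rows that repeat a pose let the fingers close. It gives the time, the measured TCP pose, the force and the opening at its end, in the units of the state.
- read_state(): the state, without advancing time (a new reading comes with each control period).
- get_image(name): name is "side" or "top" or "wrist"; returns a dict with "frame" (480x640x3 uint8, red, green, blue), "depth" (480x640 float32, mm along the optical axis (not along the pixel's ray), 0 where there is no reading), "mtx" (3x3 intrinsics, pixels), "world_to_cam" (4x4, takes a point from world to camera coordinates). Camera axes: x right, y up, looking along -z (the intrinsics and any distortion apply to the point x, -y, -z); pixel columns grow to the right and rows downward; lengths in mm; the calibration is good to about 2 mm. The wrist camera is an equidistant fisheye: a pixel r from the principal point sees the ray r / f radians off the axis. A picture is of the moment at which its call begins.
- job_done(): hands the job in, once; it reports no verdict.
The state is a dict: "clock": time; "joints": joint angles; "joint_vel": joint speeds; "joint_efforts": joint torques, N m; "position": TCP position; "ee_rot": TCP orientation; "contact_force": force on the tool from outside, world axes, zero at the start; "wrist_torque": the same for the moment, N m; "gripper_width": finger opening in mm.
Only numpy, scipy, OpenCV 4.12 (cv2) and the standard library are available. Lean on these libraries where they do the work, as an engineer would, in place of code of your own. Each camera call takes 0.05 s, during which the arm holds its last target.

### The job

The round aluminium tin with the blue screw lid has been left standing on its rim in the row of glassware, where it can roll off the shelf. With the fingertips, push it over so that it lies flat with its lid up, then push it along the shelf, still lying flat, until it touches the front of the raised step at the back. Only push: do not lift or carry the tin, and leave everything else standing where it is.

Things in the scene. Friction and masses are not known exactly. Their poses are not given: they have to be found in the camera images.
- tin: round aluminium tin, 80 mm across, 32 mm thick, 0.18 kg, one half (the knurled screw lid) dark blue, the other bare; loose, on its rim. Origin: its centre, 40 mm up on its rim, 16 mm flat. x axis: the tin's axis, out through the lid; level at the start, within 75 degrees of facing the robot; straight up when done. Tipping away from the lid moves the centre 56 mm that way.
- step_front (a point): point on the front face of the raised step at the back of the shelf, mid-length, at shelf level. The step is a fixed wooden plinth 70 mm high, 1500 mm long along y, its upright face looking to the robot (-x). The shelf before it is flat, z = 0. Books, a bowl, a radio and a clock stand on it, 30 mm or more behind the face.
- tumbler_a: empty crystal tumbler standing upright, 76 mm across at the rim, 90 mm high, leave alone. Origin: centre of its underside.
- tumbler_b: second tumbler, the same as tumbler_a, leave alone. Origin: centre of its underside.
- ashtray: round green glass ashtray, 100 mm across, 30 mm high, leave alone. Origin: centre of its underside.
- opener: flat stainless steel bottle opener lying on the shelf at the right-hand end, 140 mm long along its x axis, loop 43 mm wide, 5 mm thick, leave alone. Origin: underside, near the middle of its length.
- fish: amber glass fish ornament at the left-hand end of the row, about 150 mm long along its x axis, 60 mm wide, 100 mm high, leave alone. Origin: centre of the underside of its foot.
- decanter: stoppered glass decanter at the right-hand end, 90 mm across, 208 mm high, leave alone. Origin: centre of its underside.
There are look-alikes about, which are no part of the job. Of the things that look like the tin, the largest one is meant.

How it is judged:
By the outcome, as a careful person would: the job done as asked, in the order asked, and still so for the second after the job is handed in, with the robot touching nothing.
It also fails if it takes over 51 s, if anything falls off the work surface, if the arm or the gripper's body presses on something with over 40 N, if the wrist force passes 120 N, or if a joint passes its speed limit or range.

## Working session

There is one attempt and no reset: what is moved stays moved. The work goes in short steps, Python scripts to look and compute and a tool call to move; the robot and the scene stay as the last step left them, time stands still between calls to the robot, and variables do not carry over. Pictures are saved under pics/ and viewed, and the job is handed in when it is done.

Besides the shell and the picture viewer there is one more tool, called after ">>>" as name([rows], argument=value, ...), one row to a line, values as JSON. play_rows: Moves the arm, as the interface text tells. Its arguments: {"type":"object","properties":{"targets":{"type":"array","items":{"type":"object","properties":{"gripper":{"type":"number"},"tx":{"type":"number","minimum":-1,"maximum":1},"ty":{"type":"number","minimum":-1,"maximum":1},"tz":{"type":"number","minimum":-1,"maximum":1},"spin":{"type":"number","minimum":-1,"maximum":1}}}}},"required":["targets"]}

```bash
mkdir -p pics; cat > h.py <<'E'
import numpy as np, cv2
from bench import read_state, get_image, job_done, tcp_to_tips
def grab(n,f):
    d=get_image(n); cv2.imwrite(f'pics/{f}.png',d['frame'][:,:,::-1]); np.savez(f'pics/{f}.npz',**d); return d
def load(f): return dict(np.load(f'pics/{f}.npz'))
def cloud(d):
    z=d['depth'].astype(float); K=d['mtx']; v,u=np.mgrid[:480,:640]
    x=(u-K[0,2])/K[0,0]*z; y=(v-K[1,2])/K[1,1]*z
    P=np.stack([x,-y,-z,np.ones_like(z)],-1); W=P@np.linalg.inv(d['world_to_cam']).T
    W=W[...,:3]; W[z==0]=np.nan; return W
def proj(d,p):
    c=d['world_to_cam']@np.array([*p,1.]); q=d['mtx']@np.array([c[0],-c[1],-c[2]]); return q[:2]/q[2]
E
python3 - <<'E'
from h import *
print(read_state(),tcp_to_tips)
for n in('side','top','wrist'):
    d=grab(n,n+'0'); print(n,d['mtx'].tolist(),np.linalg.inv(d['world_to_cam'])[:3].round(2).tolist())
E
```

```text
{'clock': 0.0, 'joints': array([ 1.41760740e+00,  3.85560734e-01,  6.62215515e-03, -4.79812916e-04,
       -1.19398615e+00, -2.58572746e-01]), 'joint_vel': array([-8.74868672e-04, -7.19358164e-04, -4.54867455e-05,  7.07130409e-05,
       -8.90881690e-04,  4.52683708e-04]), 'joint_efforts': array([ 3.09178749e-04, -3.92287838e+01,  1.88400525e+01,  4.18626085e+00,
       -4.73444990e-03,  7.58663425e-07]), 'position': array([249.92109965, 572.25713276, 244.2204307 ]), 'ee_rot': array([ 9.78862619e-01, -2.04515992e-01, -1.66622841e-04,  1.07447037e-03]), 'contact_force': array([-0.34331787,  0.09924167, -0.60788226]), 'wrist_torque': array([-0.01286834, -0.03610451,  0.0113858 ]), 'gripper_width': 85.33768920478585} 14.0
side [[443.7885359135131, 0.0, 321.7374376659419], [0.0, 443.7885359135131, 245.6298394263833], [0.0, 0.0, 1.0]] [[0.92, 0.25, -0.3, 152.59], [-0.38, 0.57, -0.73, -754.99], [-0.01, 0.79, 0.62, 706.92]]
top [[486.52996187858326, 0.0, 310.2178462074913], [0.0, 486.52996187858326, 245.1501954036215], [0.0, 0.0, 1.0]] [[0.02, 0.98, -0.19, 228.46], [-1.0, 0.02, 0.02, 30.32], [0.03, 0.19, 0.98, 1255.48]]
wrist [[371.64829954431775, 0.0, 318.3092071117387], [0.0, 371.64829954431775, 242.14310659702585], [0.0, 0.0, 1.0]] [[-0.4, 0.88, 0.24, 309.7], [-0.92, -0.39, -0.1, 545.57], [0.0, -0.26, 0.97, 372.55]]
```

View pics/side0.png

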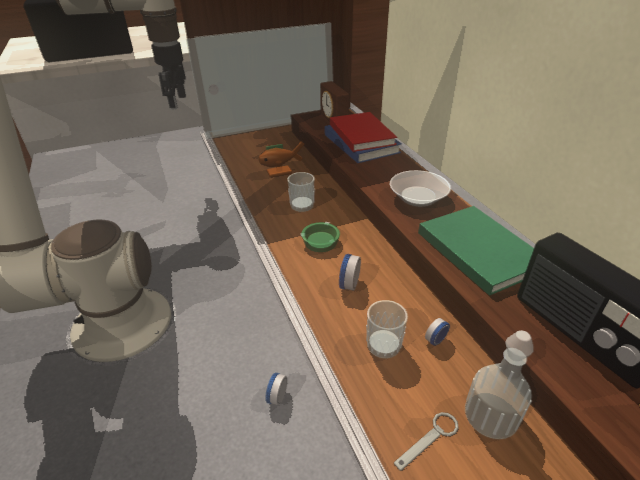

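View pics/top0.png

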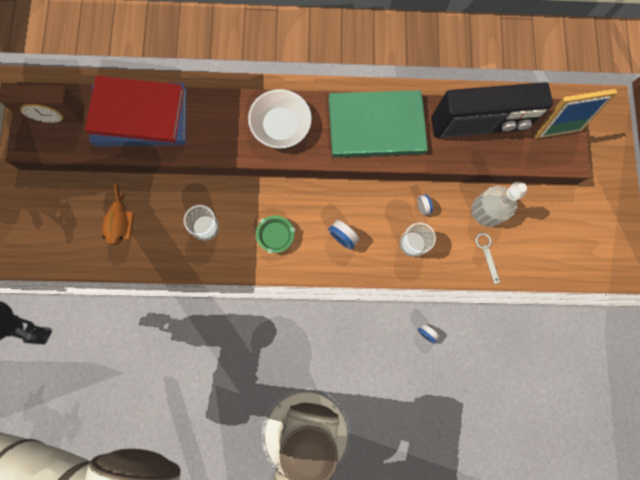

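View pics/wrist0.png

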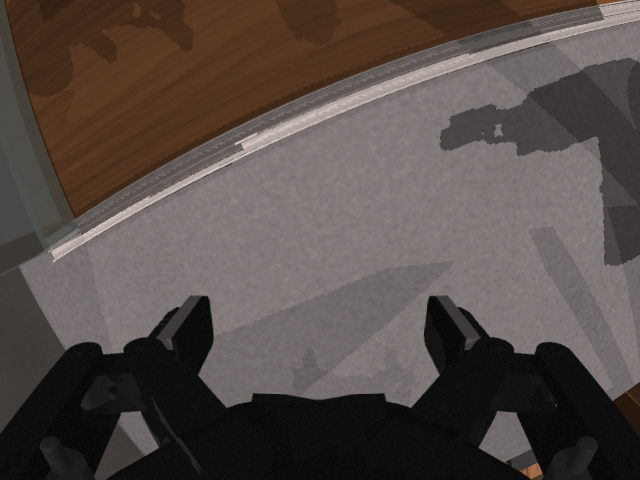

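The tin is the one at top view (343,235) and side view (350,272). Its blue lid faces the robot and slightly to the left. Next I measure positions.

```bash
cat > m.py <<'E'
from h import *
d=load('top0'); W=cloud(d)
def st(n,m):
    P=W[m]; P=P[~np.isnan(P[:,0])]; print(n,len(P),P.min(0).round(),P.max(0).round(),P.mean(0).round(1))
v,u=np.mgrid[:480,:640]
hsv=cv2.cvtColor(d['frame'],cv2.COLOR_RGB2HSV)
for n,(c,r,R) in dict(tin=(343,235,28),ash=(275,234,28),tumA=(201,222,26),tumB=(418,240,26),small=(426,204,16),small2=(428,333,16),dec=(495,205,40),fish=(116,220,40),op=(488,258,35)).items():
    m=(abs(u-c)<R)&(abs(v-r)<R)&(W[...,2]>4)
    st(n,m)
for c in (200,300,340,380,450):
    for r in range(160,196,5): print(c,r,W[r,c].round(0),end=' ')
    print()
print([ (r,W[r,380].round(0)) for r in range(250,310,6)])
for name in('top0','side0'):
    d=load(name);W=cloud(d);hsv=cv2.cvtColor(d['frame'],cv2.COLOR_RGB2HSV)
    c,r=(343,235) if name=='top0' else (350,272)
    near=(abs(u-c)<28)&(abs(v-r)<28)&(W[...,2]>6)&(W[...,2]<90)
    bl=near&(hsv[...,0]>100)&(hsv[...,0]<130)&(hsv[...,1]>110)
    st('blue',bl); st('other',near&~bl)
    P=W[near]; hi=P[P[:,2]>60]; print('hi',hi.min(0),hi.max(0))
    B=W[bl]; 
    # lid face plane fit: project axis
    best=None
    for a in np.radians(np.arange(90,271,1)):
        ax=np.array([np.cos(a),np.sin(a)]); s=P[:,:2]@ax; t=P[:,:2]@np.array([-ax[1],ax[0]])
        w=np.percentile(s,99)-np.percentile(s,1)
        if best is None or w<best[0]: best=(w,np.degrees(a),s.min(),s.max(),t.min(),t.max())
    print('axis',best)
    a=np.radians(best[1]);ax=np.array([np.cos(a),np.sin(a)]);n_=np.array([-ax[1],ax[0]])
    print('centre',ax*(best[2]+best[3])/2+n_*(best[4]+best[5])/2)
E
python3 m.py
```

```text
tin 667 [ 426. -158.    4.] [573. -18.  85.] [490.5 -84.1  50.7]
ash 1164 [424.  22.   4.] [569. 163.  36.] [494.5  91.4  16.6]
tumA 1005 [461. 220.   4.] [594. 355.  95.] [514.5 278.4  42.1]
tumB 1001 [ 422. -353.    4.] [ 557. -219.   94.] [ 482.7 -274.6   43.1]
small 278 [ 548. -350.    4.] [ 628. -270.   56.] [ 578.9 -298.4   35. ]
small2 257 [ 213. -344.    4.] [ 286. -267.   56.] [ 247.3 -296.1   38.9]
dec 3092 [ 483. -604.    4.] [ 681. -372.  211.] [ 604.9 -470.5   75.5]
fish 1415 [420. 403.   4.] [633. 618. 104.] [511.5 484.7  53.6]
op 490 [ 355. -561.    4.] [ 539. -374.   37.] [ 441.3 -470.9    7. ]
200 160 [672. 287.  67.] 200 165 [659. 286.  68.] 200 170 [656. 292.  37.] 200 175 [655. 299.   0.] 200 180 [640. 297.   4.] 200 185 [625. 296.   5.] 200 190 [613. 296.  -0.] 200 195 [599. 295.   1.] 
300 160 [679.  31.  69.] 300 165 [665.  31.  69.] 300 170 [654.  31.  63.] 300 175 [655.  30.  23.] 300 180 [648.  30.   2.] 300 185 [634.  30.   0.] 300 190 [620.  29.   2.] 300 195 [607.  29.  -2.] 
340 160 [681. -72.  70.] 340 165 [667. -72.  72.] 340 170 [656. -72.  67.] 340 1
[... 1132 characters left out ...]
191 -50.71614245  84.82074376]
axis (np.float64(77.29992761703159), np.float64(230.99999999999997), np.float64(-323.1483244184194), np.float64(-184.56799561555476), np.float64(361.49353236731895), np.float64(521.6570592580653))
centre [502.92657435 -80.607494  ]
blue 41 [469. -98.  72.] [494. -65.  83.] [480.2 -82.3  78.2]
other 645 [ 455. -123.    7.] [528.  61.  82.] [484.  -86.9  53.5]
hi [ 459.19516343 -115.8514673    60.19396399] [524.02844635 -58.88063591  83.08014835]
axis (np.float64(61.13816443816813), np.float64(171.0), np.float64(-531.1693162230458), np.float64(-465.96241735457323), np.float64(-141.98220051559824), np.float64(46.922019954374576))
centre [499.86303789 -31.04796866]
```

```bash
python3 - <<'E'
from h import *
v,u=np.mgrid[:480,:640]
pts=[]
for name,(c,r) in(('top0',(343,235)),('side0',(350,272))):
    d=load(name);W=cloud(d)
    m=(abs(u-c)<35)&(abs(v-r)<35)&(W[...,2]>25)&(W[...,2]<90)&(abs(W[...,0]-490)<60)&(abs(W[...,1]+85)<55)
    P=W[m];pts.append(P)
    r_=cv2.minAreaRect(P[:,:2].astype(np.float32)); print(name,len(P),r_)
    for lo,hi in((25,40),(40,55),(55,70),(70,86)):
        Q=P[(P[:,2]>lo)&(P[:,2]<hi)]
        if len(Q)>5: print(lo,len(Q),cv2.minAreaRect(Q[:,:2].astype(np.float32)))
    im=d['frame'][r-40:r+40,c-50:c+50,::-1]; cv2.imwrite(f'pics/crop_{name}.png',cv2.resize(im,None,fx=6,fy=6))
E
```

```text
top0 497 ((490.16632080078125, -84.92677307128906), (78.99388885498047, 33.702789306640625), 49.78288650512695)
25 34 ((477.30908203125, -76.08390808105469), (75.24347686767578, 4.00468635559082), 51.61617660522461)
40 70 ((489.378173828125, -83.534423828125), (79.0307388305664, 32.202152252197266), 53.05060958862305)
55 140 ((490.6525573730469, -84.26583862304688), (74.48751068115234, 32.953880310058594), 49.87660217285156)
70 253 ((491.8195495605469, -82.90543365478516), (54.334259033203125, 33.509178161621094), 49.087181091308594)
side0 590 ((490.7256774902344, -83.16596984863281), (79.02708435058594, 33.89365005493164), 50.27465057373047)
25 85 ((497.9317321777344, -95.342529296875), (83.89063262939453, 28.653913497924805), 28.659292221069336)
40 119 ((490.3729248046875, -84.98696899414062), (75.89417266845703, 31.959138870239258), 50.035160064697266)
55 154 ((494.7560729980469, -95.9689712524414), (74.44872283935547, 32.138004302978516), 20.43294906616211)
70 232 ((491.2191467285156, -83.6951675415039), (56.05598449707031, 32.37555694580078), 48.4937744140625)
```

View pics/crop_top0.png

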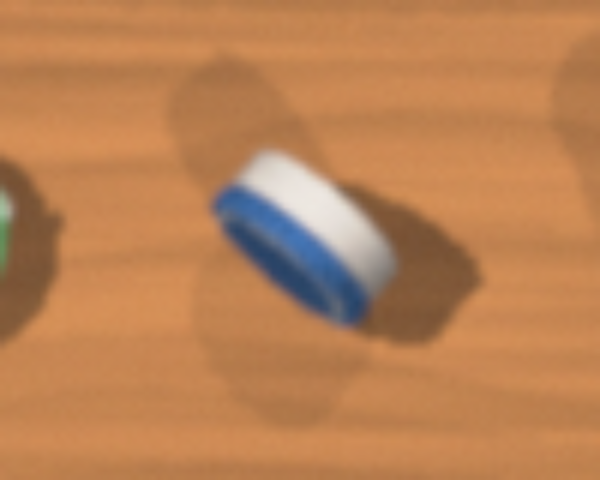

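View pics/crop_side0.png

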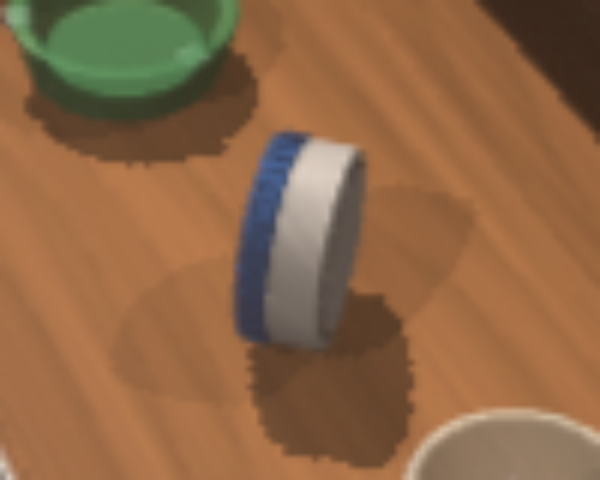

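Estimates from the depth data:

| Item | Value |
|---|---|
| Tin centre | about (490.5, -84) |
| Lid direction | about 140° (-0.763, 0.646) |
| Step face | x ≈ 655 |

The tin's fitted size is 79 × 33.7 mm, against 80 × 32 expected. I'll push with two half-open fingertips along (0.763, -0.646).

>>> play_rows([
  {"tx": 0.14, "ty": 0.16, "tz": 0, "spin": 0.05, "gripper": 0.1},
  {"tx": 0.28, "ty": 0.32, "tz": 0, "spin": 0.1, "gripper": 0.1},
  {"tx": 0.42, "ty": 0.48, "tz": 0, "spin": 0.18, "gripper": 0.1},
  {"tx": 0.56, "ty": 0.64, "tz": 0, "spin": 0.26, "gripper": 0.1},
  {"tx": 0.7, "ty": 0.8, "tz": 0, "spin": 0.34, "gripper": 0.1},
  {"tx": 0.848, "ty": 0.976, "tz": 0, "spin": 0.369, "gripper": 0.1},
  {"tx": 0.848, "ty": 0.976, "tz": 0, "spin": 0.369, "gripper": 0.1},
  {"tx": 0.848, "ty": 0.976, "tz": 0, "spin": 0.369, "gripper": 0.1},
])

```text
clock: 1.15
position: [346.9, 264.4, 245.5]
ee_rot: [0.939, -0.344, 0.0, -0.0]
contact_force: [0.1, 0.1, -0.2]
gripper_width: 38.8
```

```bash
cat >> h.py <<'E'
from scipy.spatial.transform import Rotation as R
def togo(x,y,z):
    s=read_state(); M=R.from_quat(s['ee_rot']).as_matrix(); print('pos',s['position'].round(1),'yaw',np.degrees(np.arctan2(M[1,0],M[0,0])).round(1),'w',round(s['gripper_width'],1),'F',s['contact_force'].round(1),'t',s['clock'],'j',s['joints'].round(2))
    print('shift units',((M.T@(np.array([x,y,z])-s['position']))/250).round(3))
E
python3 -c "
from h import *
togo(443,-44,245)"
```

```text
pos [346.9 264.4 245.5] yaw -40.2 w 38.8 F [ 0.1  0.1 -0.2] t 1.15 j [ 1.03  0.06 -0.43  0.   -1.09 -0.16]
shift units [1.09e+00 6.93e-01 1.00e-03]
```

>>> play_rows([
  {"tx": 0.15, "ty": 0.11, "tz": 0, "spin": 0, "gripper": 0.1},
  {"tx": 0.33, "ty": 0.24, "tz": 0, "spin": 0, "gripper": 0.1},
  {"tx": 0.51, "ty": 0.37, "tz": 0, "spin": 0, "gripper": 0.1},
  {"tx": 0.69, "ty": 0.5, "tz": 0, "spin": 0, "gripper": 0.1},
  {"tx": 0.85, "ty": 0.62, "tz": 0, "spin": 0, "gripper": 0.1},
  {"tx": 0.95, "ty": 0.693, "tz": 0, "spin": 0, "gripper": 0.1},
  {"tx": 0.95, "ty": 0.693, "tz": 0.15, "spin": 0, "gripper": 0.1},
  {"tx": 0.95, "ty": 0.693, "tz": 0.3, "spin": 0, "gripper": 0.1},
  {"tx": 0.95, "ty": 0.693, "tz": 0.45, "spin": 0, "gripper": 0.1},
  {"tx": 0.95, "ty": 0.693, "tz": 0.6, "spin": 0, "gripper": 0.1},
  {"tx": 0.95, "ty": 0.693, "tz": 0.7, "spin": 0, "gripper": 0.1},
  {"tx": 0.95, "ty": 0.693, "tz": 0.7, "spin": 0, "gripper": 0.1},
])

```text
clock: 2.65
position: [415.7, -20.8, 68.7]
ee_rot: [0.939, -0.343, -0.002, 0.002]
contact_force: [0.3, 0.1, 0.8]
gripper_width: 38.2
```

```bash
python3 -c "
from h import *
togo(443,-44,70)
d=grab('side','side1'); W=cloud(d)
im=d['frame'][150:350,220:460,::-1]; cv2.imwrite('pics/side1c.png',cv2.resize(im,None,fx=3,fy=3))
grab('wrist','wrist1'); togo(443,-44,70)"
```

```text
pos [415.7 -20.8  68.7] yaw -40.1 w 38.2 F [0.3 0.1 0.8] t 2.65 j [ 0.34  0.27 -0.71 -0.   -0.59  0.53]
shift units [ 0.143  0.001 -0.006]
pos [417.3 -20.5  70.7] yaw -40.1 w 38.3 F [ 0.6  0.4 -0.6] t 2.75 j [ 0.34  0.27 -0.71  0.   -0.59  0.53]
shift units [0.139 0.006 0.003]
```

View pics/side1c.png

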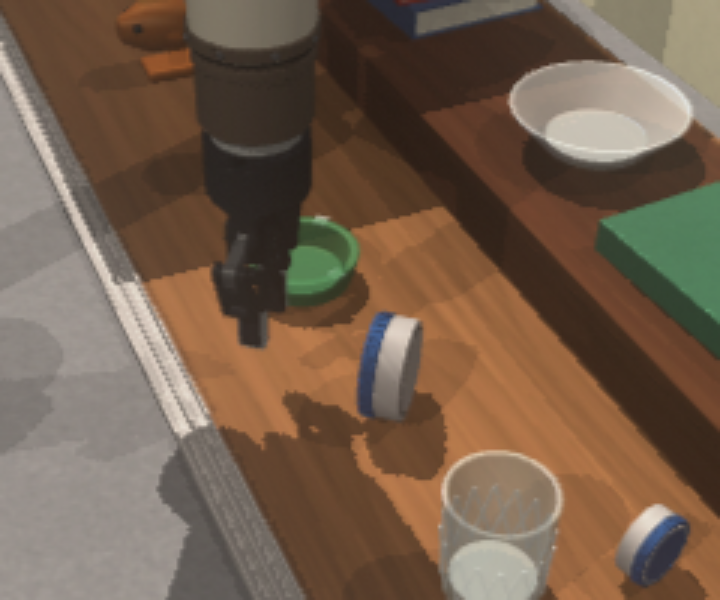

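View pics/wrist1.png

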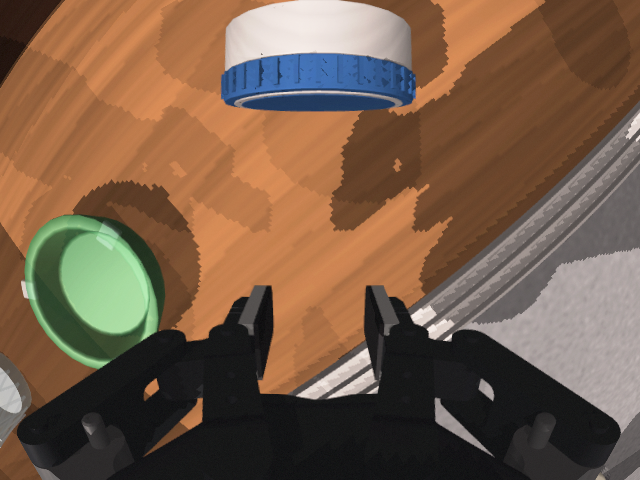

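The wrist view shows the tin centred between the fingers (both at column ≈ 318) and square to them. I'll push slowly now.

>>> play_rows([
  {"tx": 0.1, "ty": 0, "tz": 0, "spin": 0, "gripper": 0.1},
  {"tx": 0.18, "ty": 0, "tz": 0, "spin": 0, "gripper": 0.1},
  {"tx": 0.23, "ty": 0, "tz": 0, "spin": 0, "gripper": 0.1},
  {"tx": 0.25, "ty": 0, "tz": 0, "spin": 0, "gripper": 0.1},
  {"tx": 0.265, "ty": 0, "tz": 0, "spin": 0, "gripper": 0.1},
  {"tx": 0.28, "ty": 0, "tz": 0, "spin": 0, "gripper": 0.1},
  {"tx": 0.295, "ty": 0, "tz": 0, "spin": 0, "gripper": 0.1},
  {"tx": 0.31, "ty": 0, "tz": 0, "spin": 0, "gripper": 0.1},
  {"tx": 0.325, "ty": 0, "tz": 0, "spin": 0, "gripper": 0.1},
])

```text
clock: 3.88
position: [478.5, -73.9, 70.3]
ee_rot: [0.939, -0.344, -0.0, 0.0]
contact_force: [-0.2, 1.3, 1.0]
gripper_width: 38.7
```

```bash
python3 -c "
from h import *
togo(490,-84,70)
d=grab('side','side2')
im=d['frame'][180:340,260:460,::-1]; cv2.imwrite('pics/side2c.png',cv2.resize(im,None,fx=3,fy=3))
grab('wrist','wrist2')"
```

```text
pos [478.5 -73.9  70.3] yaw -40.2 w 38.7 F [-0.2  1.3  1. ] t 3.875 j [ 0.18  0.36 -0.55 -0.   -0.65  0.69]
shift units [0.061 0.001 0.001]
```

View pics/side2c.png

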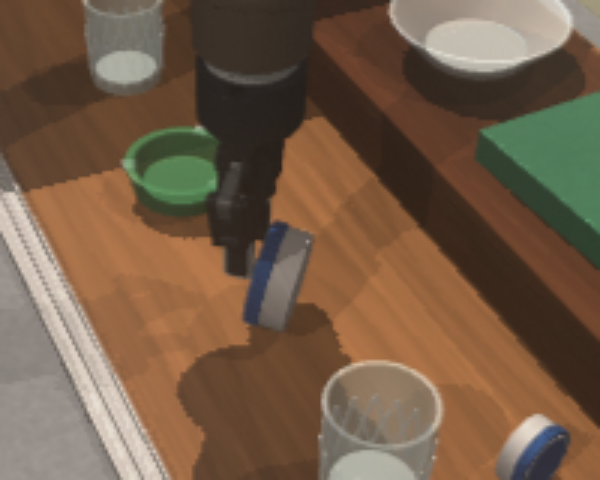

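View pics/wrist2.png

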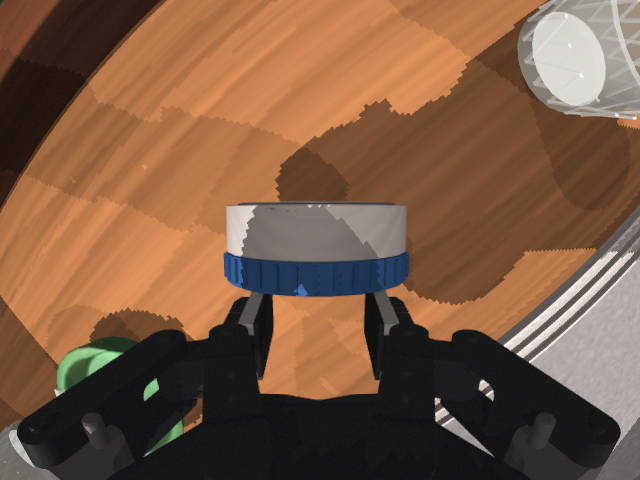

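The tin is tilting squarely away from the fingers, so I keep pushing slowly.

>>> play_rows([
  {"tx": 0.015, "ty": 0, "tz": 0, "spin": 0, "gripper": 0.1},
  {"tx": 0.03, "ty": 0, "tz": 0, "spin": 0, "gripper": 0.1},
  {"tx": 0.045, "ty": 0, "tz": 0, "spin": 0, "gripper": 0.1},
  {"tx": 0.06, "ty": 0, "tz": 0, "spin": 0, "gripper": 0.1},
  {"tx": 0.075, "ty": 0, "tz": 0, "spin": 0, "gripper": 0.1},
  {"tx": 0.085, "ty": 0, "tz": 0, "spin": 0, "gripper": 0.1},
  {"tx": 0.085, "ty": 0, "tz": 0, "spin": 0, "gripper": 0.1},
  {"tx": 0.085, "ty": 0, "tz": 0, "spin": 0, "gripper": 0.1},
])

```text
clock: 4.97
position: [494.5, -87.5, 70.3]
ee_rot: [0.939, -0.344, -0.0, 0.0]
contact_force: [-0.3, 0.2, 0.5]
gripper_width: 38.2
```

```bash
python3 -c "
from h import *
togo(490,-84,70)
d=grab('side','side3')
im=d['frame'][180:340,260:460,::-1]; cv2.imwrite('pics/side3c.png',cv2.resize(im,None,fx=3,fy=3))
"
```

```text
pos [494.5 -87.5  70.3] yaw -40.2 w 38.2 F [-0.3  0.2  0.5] t 4.975 j [ 0.15  0.39 -0.51 -0.   -0.67  0.72]
shift units [-0.023  0.001  0.001]
```

View pics/side3c.png

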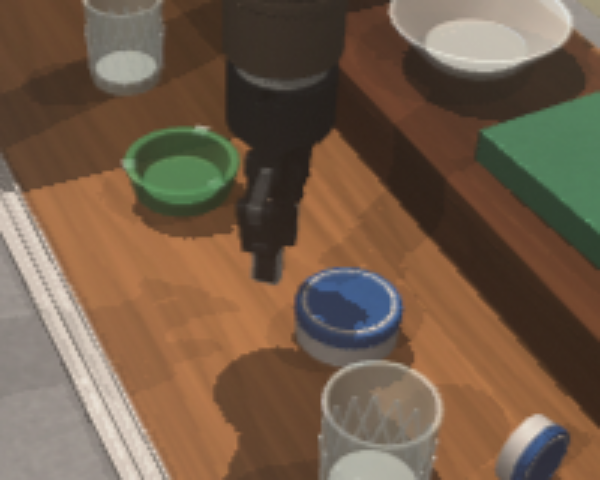

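The tin lies flat with its lid up. Next I measure its centre.

```bash
cat > meas.py <<'E'
from h import *
import sys
tag=sys.argv[1]
for n in('side','top'):
    d=grab(n,n+tag); W=cloud(d)
    hsv=cv2.cvtColor(d['frame'],cv2.COLOR_RGB2HSV)
    bl=(hsv[...,0]>100)&(hsv[...,0]<130)&(hsv[...,1]>110)&(W[...,2]>20)&(W[...,2]<45)&(abs(W[...,0]-575)<100)&(abs(W[...,1]+125)<70)
    P=W[bl]
    if len(P)<20: print(n,len(P)); continue
    T=P[P[:,2]>28]
    (c,r)=cv2.minEnclosingCircle(T[:,:2].astype(np.float32)); print(n,len(P),c,r,np.percentile(T[:,2],[5,50,95]).round(1), 'bbox',np.percentile(T[:,:2],[1,99],axis=0).round(1).tolist())
    A=np.c_[T[:,:2],np.ones(len(T))]; k=np.linalg.lstsq(A,T[:,2],rcond=None)[0]; print(' tilt slopes',k[:2].round(3))
togo(0,0,0)
E
python3 meas.py 4
```

```text
side 243 (538.5191650390625, -126.160888671875) 36.24396896362305 [31.2 33.3 35.6] bbox [[512.9, -159.9], [569.4, -92.8]]
 tilt slopes [-0.01   0.007]
top 0
pos [494.5 -87.4  70.3] yaw -40.2 w 38.5 F [-0.1 -0.  -0.2] t 5.125 j [ 0.15  0.39 -0.51 -0.   -0.67  0.72]
shift units [-1.737  1.009  0.281]
```

View pics/top4.png

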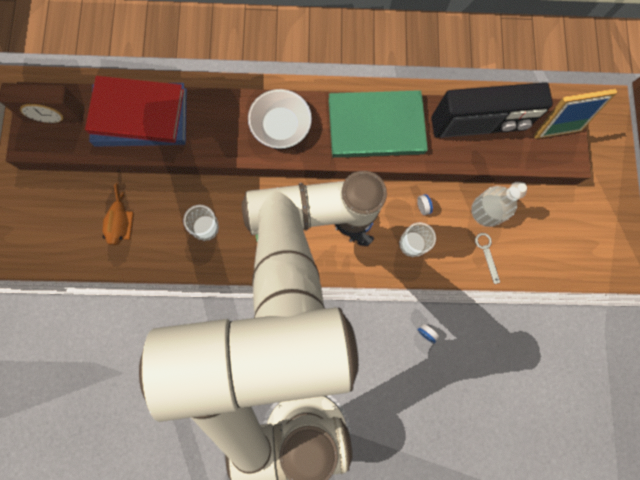

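The tin's centre is about (540, -126), with the lid top at about 33 mm and level. I'll back off, turn the tool to face +x, then lower behind the tin.

>>> play_rows([
  {"tx": -0.01, "ty": 0.06, "tz": 0, "spin": -0.2, "gripper": 0.1},
  {"tx": -0.02, "ty": 0.12, "tz": 0, "spin": -0.4, "gripper": 0.1},
  {"tx": -0.03, "ty": 0.18, "tz": 0, "spin": -0.6, "gripper": 0.1},
  {"tx": -0.04, "ty": 0.23, "tz": 0, "spin": -0.8, "gripper": 0.1},
  {"tx": -0.04, "ty": 0.23, "tz": 0, "spin": -0.893, "gripper": 0.1},
  {"tx": -0.04, "ty": 0.23, "tz": 0.06, "spin": -0.893, "gripper": 0.1},
  {"tx": -0.04, "ty": 0.23, "tz": 0.12, "spin": -0.893, "gripper": 0.1},
  {"tx": -0.04, "ty": 0.23, "tz": 0.168, "spin": -0.893, "gripper": 0.1},
  {"tx": -0.04, "ty": 0.23, "tz": 0.168, "spin": -0.893, "gripper": 0.1},
])

```text
clock: 6.25
position: [449.3, -125.0, 27.6]
ee_rot: [1.0, -0.0, -0.001, 0.0]
contact_force: [0.5, -1.0, 0.5]
gripper_width: 38.4
```

```bash
python3 meas.py 5;python3 -c "
from h import *
grab('wrist','wrist5')
im=load('side5')['frame'][180:340,260:460,::-1]; cv2.imwrite('pics/side5c.png',cv2.resize(im,None,fx=3,fy=3))"
```

```text
side 421 (537.7415771484375, -122.73336791992188) 38.18544006347656 [31.4 33.4 35.5] bbox [[501.2, -157.7], [569.1, -94.7]]
 tilt slopes [0.004 0.008]
top 0
pos [ 450.1 -124.9   28.5] yaw 0.0 w 38.3 F [ 0.2 -0.1 -0. ] t 6.35 j [ 0.08  0.42 -0.63  0.   -0.52  1.49]
shift units [-1.8   -0.5    0.114]
```

View pics/wrist5.png

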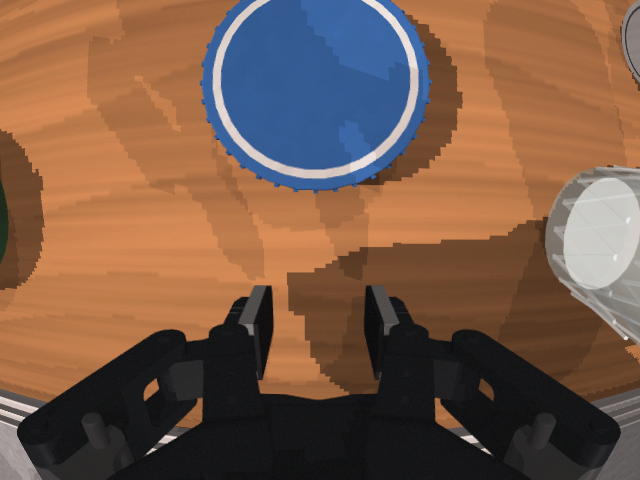

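View pics/side5c.png

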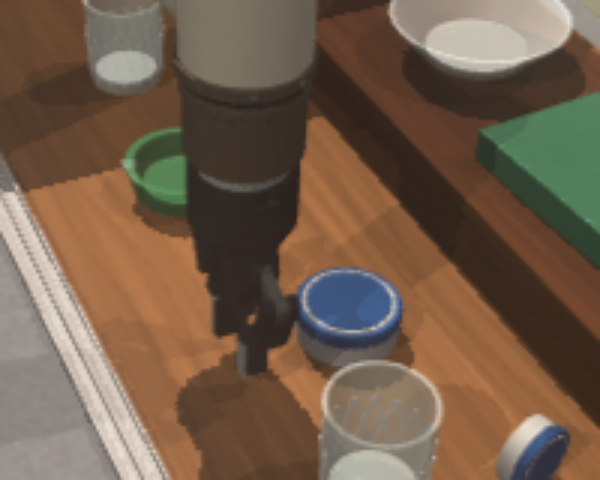

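Aligned: the tin sits at column ≈ 316 and the finger midpoint at ≈ 319. I'll push slowly to just short of the step.

>>> play_rows([
  {"tx": 0.06, "ty": 0, "tz": 0, "spin": 0, "gripper": 0.1},
  {"tx": 0.11, "ty": 0, "tz": 0, "spin": 0, "gripper": 0.1},
  {"tx": 0.14, "ty": 0, "tz": 0, "spin": 0, "gripper": 0.1},
  {"tx": 0.17, "ty": 0, "tz": 0, "spin": 0, "gripper": 0.1},
  {"tx": 0.2, "ty": 0, "tz": 0, "spin": 0, "gripper": 0.1},
  {"tx": 0.23, "ty": 0, "tz": 0, "spin": 0, "gripper": 0.1},
  {"tx": 0.26, "ty": 0, "tz": 0, "spin": 0, "gripper": 0.1},
  {"tx": 0.3, "ty": 0, "tz": 0, "spin": 0, "gripper": 0.1},
  {"tx": 0.34, "ty": 0, "tz": 0, "spin": 0, "gripper": 0.1},
  {"tx": 0.38, "ty": 0, "tz": 0, "spin": 0, "gripper": 0.1},
  {"tx": 0.41, "ty": 0, "tz": 0, "spin": 0, "gripper": 0.1},
  {"tx": 0.43, "ty": 0, "tz": 0, "spin": 0, "gripper": 0.1},
])

```text
clock: 7.9
position: [557.8, -125.0, 28.2]
ee_rot: [1.0, -0.0, -0.0, -0.0]
contact_force: [-1.0, 0.0, 0.6]
gripper_width: 38.1
```

```bash
python3 meas.py 6;python3 -c "
from h import *
grab('wrist','wrist6')
im=load('side6')['frame'][160:340,280:480,::-1]; cv2.imwrite('pics/side6c.png',cv2.resize(im,None,fx=3,fy=3))"
```

```text
side 163 (605.2503662109375, -128.9951629638672) 33.930885314941406 [30.6 33.2 35.4] bbox [[580.3, -161.0], [634.4, -106.2]]
 tilt slopes [-0.023  0.028]
top 0
pos [ 558.2 -125.    28.4] yaw -0.0 w 38.5 F [-1.3  0.4 -0.8] t 8.0 j [ 0.06  0.54 -0.37  0.   -0.66  1.51]
shift units [-2.233 -0.5    0.111]
```

View pics/wrist6.png

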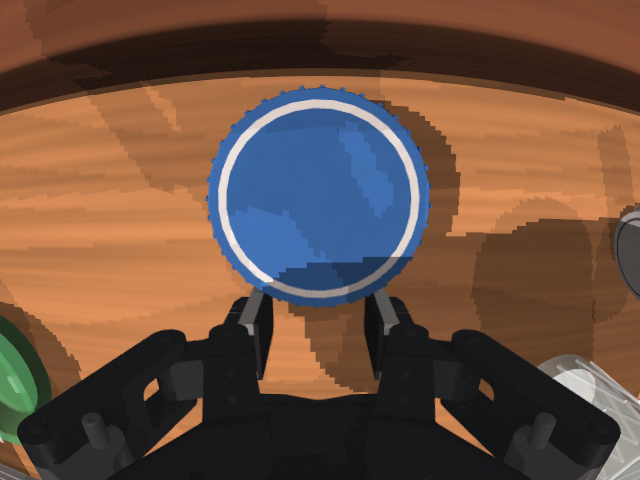

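View pics/side6c.png

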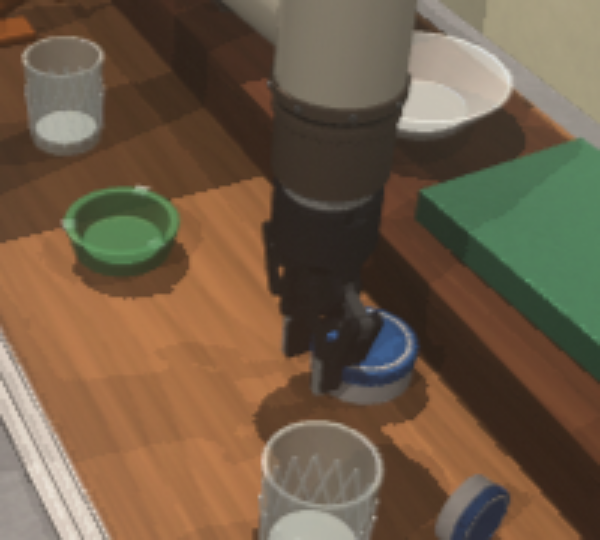

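>>> play_rows([
  {"tx": 0.008, "ty": 0, "tz": 0, "spin": 0, "gripper": 0.1},
  {"tx": 0.016, "ty": 0, "tz": 0, "spin": 0, "gripper": 0.1},
  {"tx": 0.024, "ty": 0, "tz": 0, "spin": 0, "gripper": 0.1},
  {"tx": 0.032, "ty": 0, "tz": 0, "spin": 0, "gripper": 0.1},
])

```text
clock: 8.55
position: [565.3, -125.0, 28.3]
ee_rot: [1.0, -0.0, -0.0, 0.0]
contact_force: [-1.9, 0.6, 2.0]
gripper_width: 38.3
```

>>> play_rows([
  {"tx": 0.004, "ty": 0, "tz": 0, "spin": 0, "gripper": 0.1},
  {"tx": 0.008, "ty": 0, "tz": 0, "spin": 0, "gripper": 0.1},
])

```text
clock: 8.8
position: [567.3, -125.0, 28.3]
ee_rot: [1.0, -0.0, -0.0, 0.0]
contact_force: [-2.2, 0.2, 1.7]
gripper_width: 38.6
```

>>> play_rows([
  {"tx": 0.004, "ty": 0, "tz": 0, "spin": 0, "gripper": 0.1},
  {"tx": 0.006, "ty": 0, "tz": 0, "spin": 0, "gripper": 0.1},
])

```text
clock: 9.05
position: [568.9, -125.0, 28.3]
ee_rot: [1.0, -0.0, 0.0, -0.0]
contact_force: [-3.0, 0.8, 1.2]
gripper_width: 38.4
```

>>> play_rows([
  {"tx": 0.003, "ty": 0, "tz": 0, "spin": 0, "gripper": 0.1},
  {"tx": 0.006, "ty": 0, "tz": 0, "spin": 0, "gripper": 0.1},
])

```text
clock: 9.3
position: [570.4, -125.0, 28.3]
ee_rot: [1.0, -0.0, -0.0, -0.0]
contact_force: [-2.5, -1.4, 1.9]
gripper_width: 38.6
```

```bash
python3 -c "
from h import *
im=grab('wrist','wrist7')['frame'][40:240,170:470,::-1]; cv2.imwrite('pics/w7c.png',cv2.resize(im,None,fx=2.5,fy=2.5)); togo(0,0,0)"
```

```text
pos [ 570.5 -125.    28.3] yaw -0.0 w 38.3 F [-1.7  0.5  1. ] t 9.35 j [ 0.06  0.55 -0.34  0.   -0.68  1.51]
shift units [-2.282 -0.5    0.113]
```

View pics/w7c.png

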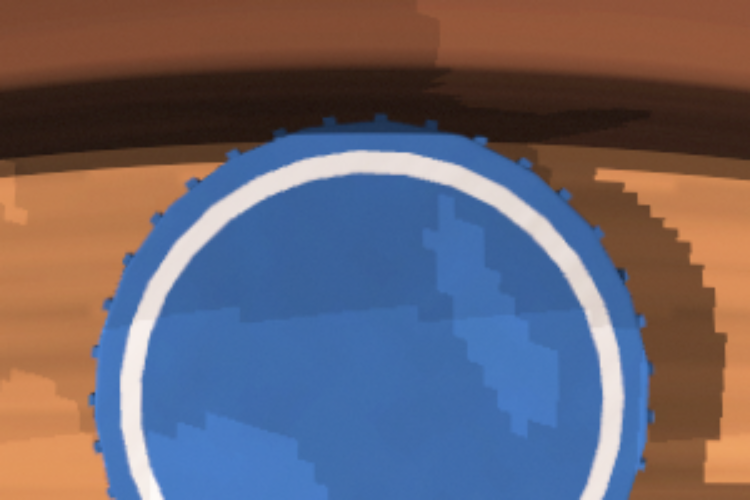

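Very close, but the force hasn't jumped yet. I'll go on in roughly 1 mm steps.

>>> play_rows([
  {"tx": 0.004, "ty": 0, "tz": 0, "spin": 0, "gripper": 0.1},
  {"tx": 0.004, "ty": 0, "tz": 0, "spin": 0, "gripper": 0.1},
])

```text
clock: 9.6
position: [570.9, -125.0, 28.2]
ee_rot: [1.0, -0.0, -0.001, -0.0]
contact_force: [-2.4, 0.2, 2.1]
gripper_width: 38.3
```

>>> play_rows([
  {"tx": 0.004, "ty": 0, "tz": 0, "spin": 0, "gripper": 0.1},
  {"tx": 0.004, "ty": 0, "tz": 0, "spin": 0, "gripper": 0.1},
])

```text
clock: 9.85
position: [571.1, -125.0, 28.1]
ee_rot: [1.0, -0.0, -0.001, -0.0]
contact_force: [-4.1, 1.1, 3.7]
gripper_width: 38.5
```

>>> play_rows([
  {"tx": 0.004, "ty": 0, "tz": 0, "spin": 0, "gripper": 0.1},
  {"tx": 0.004, "ty": 0, "tz": 0, "spin": 0, "gripper": 0.1},
])

```text
clock: 10.1
position: [571.1, -125.0, 28.0]
ee_rot: [1.0, -0.0, -0.003, -0.0]
contact_force: [-6.6, 0.3, 5.4]
gripper_width: 38.3
```

>>> play_rows([
  {"tx": 0.004, "ty": 0, "tz": 0, "spin": 0, "gripper": 0.1},
  {"tx": 0.004, "ty": 0, "tz": 0, "spin": 0, "gripper": 0.1},
])

```text
clock: 10.35
position: [571.2, -125.1, 28.0]
ee_rot: [1.0, -0.001, -0.004, -0.0]
contact_force: [-9.5, 0.4, 6.5]
gripper_width: 38.3
```

```bash
python3 -c "
from h import *
im=grab('wrist','wrist8')['frame'][40:240,170:470,::-1]; cv2.imwrite('pics/w8c.png',cv2.resize(im,None,fx=2.5,fy=2.5)); togo(0,0,0)"
```

```text
pos [ 571.2 -125.1   28. ] yaw -0.1 w 38.8 F [-8.8  1.2  6.8] t 10.4 j [ 0.06  0.56 -0.33 -0.   -0.69  1.51]
shift units [-2.284 -0.498  0.128]
```

View pics/w8c.png

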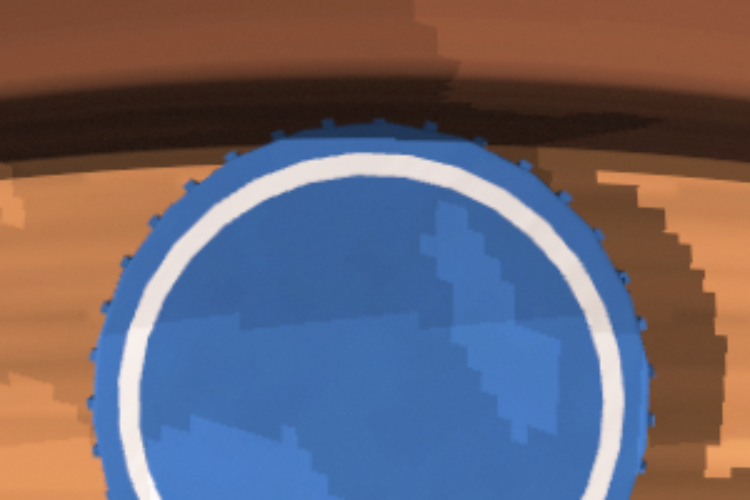

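The TCP has stalled at x = 571.2 while the force rose to 9.5 N, so the tin is against the step. I'll ease off slowly, retreat in -x, then go up.

>>> play_rows([
  {"tx": -0.004, "ty": 0, "tz": 0, "spin": 0, "gripper": 0.1},
  {"tx": -0.008, "ty": 0, "tz": 0, "spin": 0, "gripper": 0.1},
  {"tx": -0.012, "ty": 0, "tz": 0, "spin": 0, "gripper": 0.1},
  {"tx": -0.016, "ty": 0, "tz": 0, "spin": 0, "gripper": 0.1},
  {"tx": -0.024, "ty": 0, "tz": 0, "spin": 0, "gripper": 0.1},
  {"tx": -0.04, "ty": 0, "tz": 0, "spin": 0, "gripper": 0.1},
  {"tx": -0.08, "ty": 0, "tz": 0, "spin": 0, "gripper": 0.1},
  {"tx": -0.16, "ty": 0, "tz": 0, "spin": 0, "gripper": 0.1},
  {"tx": -0.25, "ty": 0, "tz": 0, "spin": 0, "gripper": 0.1},
  {"tx": -0.25, "ty": 0, "tz": -0.2, "spin": 0, "gripper": 0.1},
  {"tx": -0.25, "ty": 0, "tz": -0.4, "spin": 0, "gripper": 0.1},
  {"tx": -0.25, "ty": 0, "tz": -0.6, "spin": 0, "gripper": 0.1},
])

```text
clock: 11.9
position: [511.2, -125.0, 180.0]
ee_rot: [1.0, -0.0, 0.0, -0.0]
contact_force: [0.6, 0.4, -0.1]
gripper_width: 38.3
```

>>> play_rows([
  {"tx": -0.2, "ty": 0, "tz": -0.1, "spin": 0, "gripper": 0.1},
  {"tx": -0.3, "ty": -0.2, "tz": -0.2, "spin": 0, "gripper": 0.1},
  {"tx": -0.3, "ty": -0.4, "tz": -0.2, "spin": 0, "gripper": 0.1},
  {"tx": -0.3, "ty": -0.6, "tz": -0.2, "spin": 0, "gripper": 0.1},
  {"tx": -0.3, "ty": -0.8, "tz": -0.2, "spin": 0, "gripper": 0.1},
  {"tx": -0.3, "ty": -1, "tz": -0.2, "spin": 0, "gripper": 0.1},
  {"tx": -0.3, "ty": -1, "tz": -0.2, "spin": 0, "gripper": 0.1},
])

```text
clock: 12.78
position: [436.6, 127.5, 228.3]
ee_rot: [1.0, 0.002, 0.0, -0.0]
contact_force: [-0.2, -0.8, 0.3]
gripper_width: 38.4
```

```bash
python3 meas.py 9; python3 -c "
from h import *
im=load('side9')['frame'][140:380,260:560,::-1]; cv2.imwrite('pics/side9c.png',cv2.resize(im,None,fx=2.4,fy=2.4))"
```

```text
side 407 (613.6784057617188, -125.00210571289062) 38.69255447387695 [31.5 33.5 35.5] bbox [[578.0, -160.1], [644.8, -94.2]]
 tilt slopes [ 0.001 -0.   ]
top 393 (608.56005859375, -122.10942840576172) 35.977699279785156 [28.9 32.  35.8] bbox [[577.1, -152.0], [641.9, -93.3]]
 tilt slopes [0.002 0.007]
pos [436.3 125.2 228.1] yaw 0.1 w 38.4 F [ 0.  -0.7  0.6] t 12.875 j [ 0.64  0.11 -0.42 -0.   -1.05  0.93]
shift units [-1.745  0.499  0.913]
```

View pics/side9c.png

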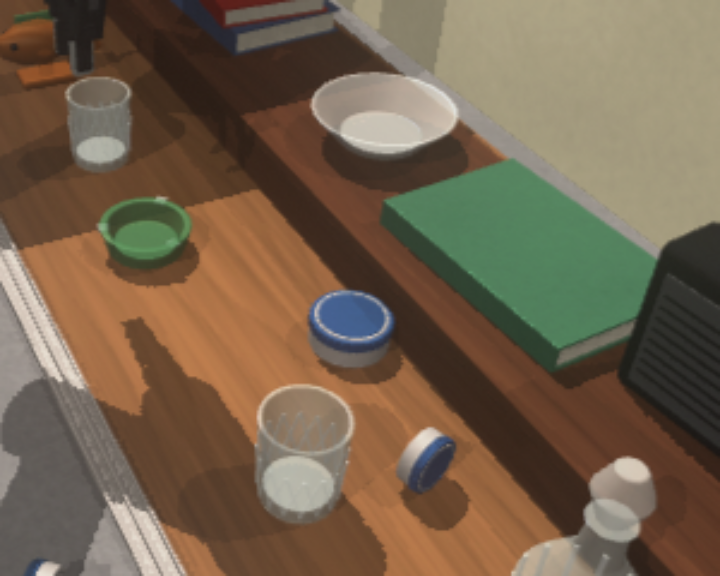

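View pics/top9.png

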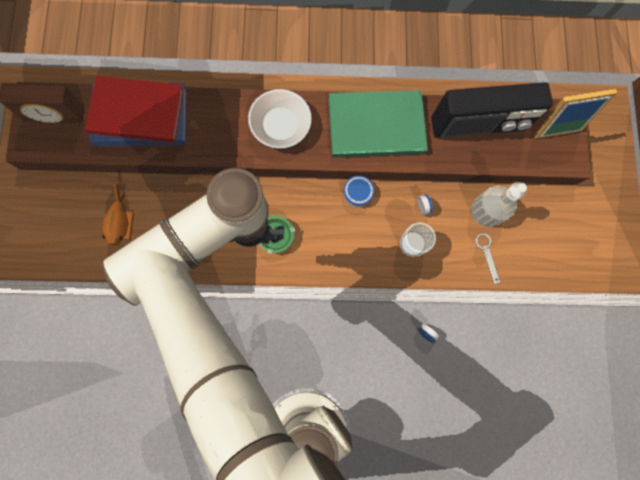

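```bash
python3 -c "
from h import *
a=load('side9')['frame'][240:320,370:450,::-1]; b=load('top9')['frame'][150:230,320:400,::-1]
cv2.imwrite('pics/z9.png',np.hstack([cv2.resize(x,(400,400),interpolation=cv2.INTER_CUBIC) for x in(a,b)]))
for n in('side9','top9'):
    d=load(n);W=cloud(d);F=W.reshape(-1,3)
    m=(abs(F[:,1]+125)<90)&(F[:,2]>15)&(F[:,2]<60)&(F[:,0]>647)&(F[:,0]<665);print(n,'step x',np.median(F[m,0]),m.sum())
    for z in (0,32): print(z,proj(d,(615,-125,z)),proj(d,(655,-125,z)),proj(d,(575,-125,z)))
    hsv=cv2.cvtColor(d['frame'],cv2.COLOR_RGB2HSV)
    bl=(hsv[...,0]>100)&(hsv[...,0]<130)&(hsv[...,1]>110)&(abs(W[...,0]-615)<60)&(abs(W[...,1]+125)<60)&(W[...,2]>10)
    v,u=np.nonzero(bl); print('blue px',u.min(),u.max(),v.min(),v.max())
"
```

```text
side9 step x 655.2420732259502 675
0 [404.99251019 282.54413852] [419.75249449 277.95875145] [389.89106267 287.23560573]
32 [406.45363505 272.23001082] [421.48137867 267.6750662 ] [391.0713722  276.89241106]
blue px 389 423 263 283
top9 step x 654.8336415297674 353
0 [357.29852446 193.41415525] [357.30233688 179.20198992] [357.29466775 207.79141458]
32 [358.80225177 189.84634904] [358.79731272 175.30786237] [358.80724961 204.5578966 ]
blue px 344 369 177 204
```

View pics/z9.png

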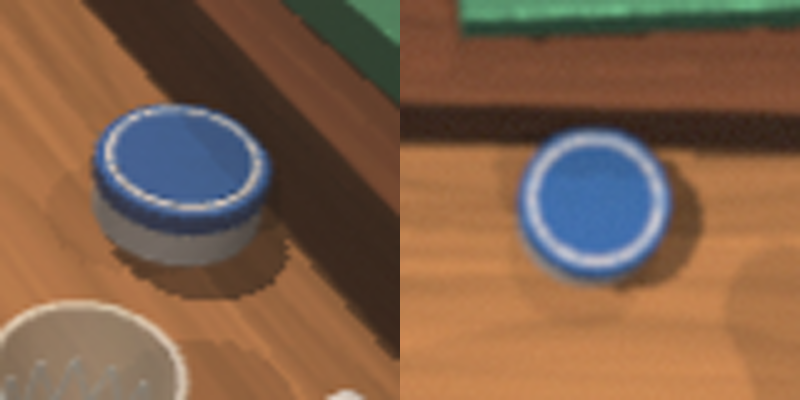

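The measurement agrees with contact to about 2 mm. For a better check I'll hold the wrist camera almost straight above the contact point, touching nothing.

>>> play_rows([
  {"tx": 0.1, "ty": 0.2, "tz": 0, "spin": 0, "gripper": 0.1},
  {"tx": 0.2, "ty": 0.4, "tz": 0, "spin": 0, "gripper": 0.1},
  {"tx": 0.3, "ty": 0.6, "tz": 0, "spin": 0, "gripper": 0.1},
  {"tx": 0.4, "ty": 0.8, "tz": 0, "spin": 0, "gripper": 0.1},
  {"tx": 0.5, "ty": 1, "tz": 0, "spin": 0, "gripper": 0.1},
  {"tx": 0.56, "ty": 1, "tz": 0.2, "spin": 0, "gripper": 0.1},
  {"tx": 0.56, "ty": 1, "tz": 0.36, "spin": 0, "gripper": 0.1},
  {"tx": 0.56, "ty": 1, "tz": 0.36, "spin": 0, "gripper": 0.1},
  {"tx": 0.56, "ty": 1, "tz": 0.36, "spin": 0, "gripper": 0.1},
])

```text
clock: 14.0
position: [577.6, -125.8, 140.1]
ee_rot: [1.0, -0.0, 0.001, 0.0]
contact_force: [-0.3, 0.3, 1.2]
gripper_width: 38.4
```

```bash
python3 -c "
from h import *
d=grab('wrist','wrist10'); togo(575,-125,130); print(np.linalg.inv(d['world_to_cam'])[:3,3])"
```

```text
pos [ 577.9 -125.5  140.7] yaw -0.0 w 38.5 F [-0.2  0.   0.6] t 14.05 j [ 0.06  0.42 -0.22  0.   -0.93  1.51]
shift units [-0.012 -0.002  0.043]
[ 642.3807974  -126.40894178  268.49762866]
```

View pics/wrist10.png

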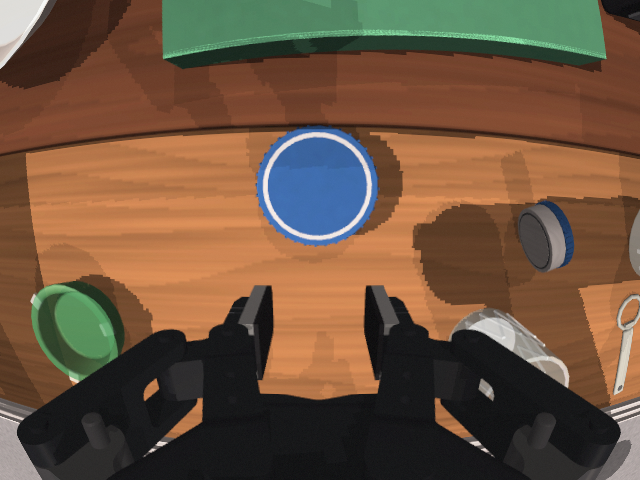

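```bash
python3 -c "
from h import *
im=load('wrist10')['frame'][110:150,270:370,::-1]; cv2.imwrite('pics/w10c.png',cv2.resize(im,(800,320),interpolation=cv2.INTER_NEAREST))"
```

```text
(no output)
```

View pics/w10c.png

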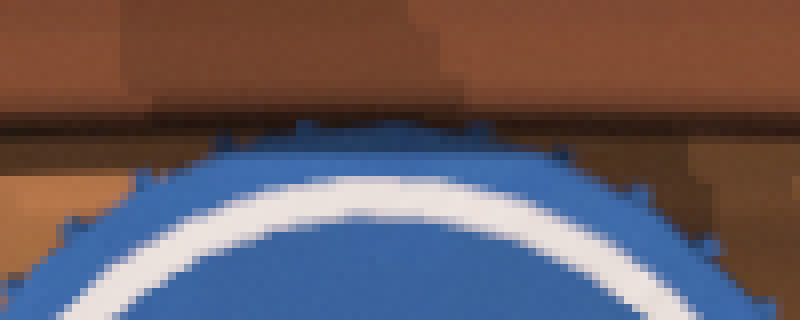

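The lid rim meets the dark base line of the step face, with no wood visible between them. A quick check that the other objects haven't moved, then I hand in.

```bash
python3 -c "
from h import *
a=load('side0')['frame'];b=load('side9')['frame']
A=cloud(load('side0'));B=cloud(load('side9'))
for n,(c,r) in dict(tumA=(301,191),tumB=(386,329),ash=(320,236),op=(430,440),dec=(498,395),fish=(277,157),small=(437,332)).items():
    s=np.s_[r-18:r+18,c-18:c+18]; print(n,np.nanmedian(abs(A[s]-B[s])),cv2.phaseCorrelate(cv2.cvtColor(a[s],7).astype(np.float32),cv2.cvtColor(b[s],7).astype(np.float32)))
print(job_done())"
```

```text
tumA 1.173649334081233 ((-0.0889363426612455, -0.07720483069396167), 0.8811969810429915)
tumB 0.7278030553558494 ((-0.01902849866439027, -0.023007292040844618), 0.9999886910304611)
ash 0.9936680297474538 ((0.017958148786181738, 0.027907444782133695), 1.0057087143262227)
op 0.5986629218695896 ((0.0012818899921320792, 0.006411840457154483), 1.0047864164283247)
dec 0.6249586940781455 ((0.01587304543629031, -0.016139438067696688), 0.9957392313230184)
fish 2.2508270350716657 ((0.3039526716095864, -0.300025788689517), 0.7279240347353029)
small 0.8477726400078609 ((0.0012990455389960687, 0.02712723219481461), 0.9956593294570475)
the job is handed in; nothing more can be done
None
```

The tin now lies flat with its lid up, against the front of the step. I handed the job in at about 14 s, with the robot touching nothing. I pushed the tin over with two half-open fingertips on the lid face. With the tool turned to face the step, I then slid the tin about 75 mm along the shelf, without lifting it at any point.

**Contact with the step:** In the last push the arm stalled at x = 571.2 while the force rose from about 2 N to 9.5 N. After I backed off slowly, a wrist-camera view from almost straight above showed no wood between the lid rim and the step face.

**Tin position:** The side camera puts its centre at about (614, -125), where contact would be 615. The lid top is level at about 33 mm. The top camera gave x ≈ 609, but from only part of the lid's outline, so I trusted the side camera and the stall.

**Other objects:** None of the tumblers, ashtray, opener, decanter or small look-alike tin moved measurably (under 0.1 pixel in the side view). The fish's comparison was weaker, about 0.3 pixel with lower correlation. The arm and its shadow were beside it in the second picture and may explain that. The gripper never came near the fish at shelf height.

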